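Hang three nesting wall shelves on one hook

ROBOT

A 6-joint arm with a two-finger parallel gripper is mounted at the origin on the work surface. World frame = base frame: x ahead of the robot, y to its left, z up, the work surface at z = 0. Lengths are in m, angles in rad, forces in N, time in s.
With the tool pointing down it reaches from about 0.35 to 0.85 m from the base axis. Payload 8.1 kg.
Tool frame: the origin (TCP) lies on the mounting face of the last link; the fingertips stand 186 mm ahead of it and the grasp point (between the pads) lies 167 mm ahead of it; z points along the fingers, y is the line along which they close (so a half turn about z gives the same grasp; the last joint's range is limited). The gripper opens to 93 mm and grips with 3 to 60 N. Pads are 15 mm wide; open, the fingers measure 128 mm over their backs; the gripper's body (75 mm by 188 mm) begins 65 mm behind the grasp point.
Start: joints at [-0.085, 0.13, 1.488, -0, 1.523, -0.085], TCP at [0.6, 0, 0.405] pointing down, gripper open.
Joint ranges: [-2.96, 2.96], [-0.89, 2.26], [0.02, 2.5], [-1.34, 4.48], [0, 2.73], [-2.66, 2.66]. Speed limits (rad/s): [2.39, 2.39, 2.79, 3.14, 3.14, 3.14].

INTERFACE

Orientations are given as a rotation vector (axis times angle).
In Python, from plant import * gives the robot as it stands. The module is installed in compiled form; this text tells all that it offers.
- The arm moves only by the tool arm_command, never from a script. Its argument "increments" is a list of rows, each a list of 6 numbers: the shift along the tool's x, y, z in units of 0.2 m (1.0 is 0.2 m), then the turn, a rotation vector about the tool's x, y, z in units of pi rad (1.0 is pi rad). A call has exactly 5 rows; each row is the pose to reach, as a shift and turn from the pose commanded when the call began, along the tool's axes at that moment, turning the shorter way round; what a row does not reach only later rows make up. A row lasts 1/8 s, in which the tool goes at most 62.5 mm and 10.7 degrees, less where a joint would pass 70% of its speed; a pose out of reach is approached as far as the arm can. A call with a number of a shift or a turn outside -1 to 1 is refused whole. A call with a gripper value outside its range is refused whole. "fingers" is the closure, from -1 (fully open) to 1 (shut), set as the call begins (left out, the last holds). The fingers move at their own pace and stop on an object; "force" is the grip in N (left out, the last holds). Time passes only in rows, so rows that repeat a pose let the fingers close, or fill a call up. It gives the time, the measured TCP pose, the force, the opening and the grip force at its end, in the units of the state.
- read_state(): the state, without advancing time (a new reading comes with each control period).
- read_camera(name): name is "scene" or "side" or "wrist"; returns a dict with "image" (480x640x3 uint8, red, green, blue), "fx", "fy", "cx", "cy" (pixels), "T" (4x4, takes a point from camera to world coordinates). Camera axes: x right, y down, z forward; pixel columns grow to the right and rows downward; lengths in m; the calibration is good to about 2 mm. A picture is of the moment at which its call begins. There is no depth.
- close_job(): hands the job in; it is judged then, once.
The state is a dict: "t": time; "q": joint angles; "dq": joint speeds; "joint_torque": joint torques, N m; "tool_pos": TCP position; "orientation": TCP orientation; "force": force on the tool from outside, world axes, zero at the start; "wrist_torque": the same for the moment, N m; "opening": finger opening in m; "gripper_force": force on a finger pad.
Only numpy, scipy, OpenCV 4.12 (cv2) and the standard library are available. Lean on these libraries where they do the work, as an engineer would, in place of code of your own. Each camera call takes 0.05 s, during which the arm holds its last target. There are 200 camera calls.

TASK

Hang the three little wall shelves on the rack's single hook, nested: the large one first, then the medium one inside it, then the small one inside that, open fronts facing away from the rack. As you hang each one, push it back along the hook until it is snug and the sprung pad at the back gives a few millimetres, but never bottom the pad out or force anything. Leave all three hanging level and close up behind one another, and leave the other things where they are.

Things in the scene. Friction and masses are not known exactly. Their poses are not given: they have to be found in the camera images.
- rack: fixed birch rack of four level slats on two feet, 300 mm wide, 210 tall, with one dark steel hook. Origin: table level under the middle of the slats' front face; z up, x into the rack. The hook is a level bar 12 x 12 mm at y = 0, from the front face to x = -156 mm, top 200 mm above the table
- hook_root (a point): on the bar's top where it meets the slats' front face. Round the bar in front of it stand a clamped steel collar and, on its front, a black sprung pad (20 mm wide, 28 mm below to 18 above the bar's top). Where the collar is clamped is not reported: the relaxed pad's front face lies anywhere from x = -34 to -69 mm in the rack's frame, find it by feel
- hook_tip (a point): the free end of the hook, at the height of the bar's top, axes as the rack's. A lip as wide as the bar stands up 8 mm here, from x = -156 to -150 mm in the rack's frame. Eyes pass over the lip, then are lowered until the roof rests on the bar; three blocks together are 72 mm long
- pad (a joint): how far the sprung pad is pushed back along the hook (+x of the rack), m: 0 relaxed, 0.012 bottomed. It starts to give at about 2 N, then about 1 N more per mm (14 N at the bottom); rubbing of the shelves already on the bar adds about 1 to 5 N
- large: the largest of three alike open-fronted wall shelves, pale plywood, brown wooden hanger block on top; 160 mm wide (y), 60 deep, 188 tall, about 220 g; starts upright. Origin: underside, below the block's middle; z up, x to its back (open front looks to -x). Floor 8 mm, x -48 to 12; sides 6 mm thick, 60 high; back board x 4 to 12, 105 high. Hung, its origin is 150 mm below the bar's top
- large_eye (a point): middle of the flat roof of the eye in that shelf's hanger block, 150 mm above its origin; its block is 24 mm wide (y); axes as the shelf's. Block: 24 mm in x, centred here. The eye runs through it along x, 17 mm wide (y), from this roof 32 mm down. Above the roof the block is solid for 38 mm: grip it there, fingers closing along y
- medium: the middle one of three alike open-fronted wall shelves, pale plywood, brown wooden hanger block on top; 124 mm wide (y), 60 deep, 163 tall, about 160 g; starts upright. Origin: underside, below the block's middle; z up, x to its back (open front looks to -x). Floor 8 mm, x -48 to 12; sides 6 mm thick, 45 high; back board x 4 to 12, 80 high. Hung, its origin is 125 mm below the bar's top
- medium_eye (a point): middle of the flat roof of the eye in that shelf's hanger block, 125 mm above its origin; its block is 31 mm wide (y); otherwise block and eye are as at large_eye
- small: the smallest of three alike open-fronted wall shelves, pale plywood, brown wooden hanger block on top; 88 mm wide (y), 60 deep, 138 tall, about 110 g; starts upright. Origin: underside, below the block's middle; z up, x to its back (open front looks to -x). Floor 8 mm, x -48 to 12; sides 6 mm thick, 35 high; back board x 4 to 12, 55 high. Hung, its origin is 100 mm below the bar's top
- small_eye (a point): middle of the flat roof of the eye in that shelf's hanger block, 100 mm above its origin; its block is 38 mm wide (y); otherwise block and eye are as at large_eye
- plant: bystander: succulent in a white pot, 80 mm across, about 110 mm tall; origin at its underside
- mug: bystander: white mug, 80 mm across, 92 mm tall; origin at its underside
- book: bystander: closed blue book lying flat, 190 x 125 x 26 mm; origin at its underside
- clock: bystander: round white alarm clock on a small wooden foot, 96 mm tall; origin at its underside
- case: bystander: grey spectacles case, 60 x 155 x 32 mm; origin at its underside
- dish: bystander: small wooden bowl, 90 mm across, 28 mm tall; origin at its underside
- jar: bystander: glass jar with a brass cap, 60 mm across, 85 mm tall; origin at its underside
Mind the look-alikes: they are no part of the job. Leave any black look-alike of the large alone.

How it is judged:
By the outcome, as a careful person would: the job done as asked, in the order asked, and still so for the second after the job is handed in, with the robot touching nothing.
It also fails if it takes over 72 s, if anything falls off the work surface, if the arm or the gripper's body presses on something with over 40 N, if the wrist force passes 120 N, or if a joint passes its speed limit or range.

## Working session

There is one attempt and no reset: what is moved stays moved. The work goes in short steps, Python scripts to look and compute and a tool call to move; the robot and the scene stay as the last step left them, time stands still between calls to the robot, and variables do not carry over. Pictures are saved under pics/ and viewed, at most 10 in all, crops included, and the job is handed in when it is done.

Besides the shell and the picture viewer there is one more tool, called after ">>>" as name(argument=value, ...), one argument or row to a line, values as JSON. arm_command: Moves the arm, as the interface text tells. Shifts and turns lie within -1 to 1; 1 stands for 0.2 m of shift or pi rad of turn. Its arguments: {"type":"object","properties":{"increments":{"type":"array","items":{"type":"array","items":{"type":"number","minimum":-1,"maximum":1}}},"fingers":{"type":"number"},"force":{"type":"number"}},"required":["increments"]}

```bash
mkdir -p pics; python3 - <<'E'
from plant import *
import cv2,numpy as np
ims=[]
for n in ["scene","side"]:
    c=read_camera(n); cv2.imwrite(f"pics/{n}0.png",c["image"][:,:,::-1]); print(n,c["fx"],c["cx"],c["cy"],np.round(c["T"],4).tolist())
s=read_state(); print({k:np.round(v,4).tolist() for k,v in s.items()})
E
```

```text
scene 561.9060981134877 320.0218736094165 237.25026006716035 [[-0.7923, 0.3964, -0.4638, 1.3064], [0.6096, 0.4845, -0.6274, 1.0237], [-0.024, -0.7798, -0.6255, 1.1702], [0.0, 0.0, 0.0, 1.0]]
side 482.55664214916425 329.08258171510136 235.04942316116882 [[0.8285, -0.2882, 0.4801, -0.1966], [-0.5594, -0.3878, 0.7325, -1.1032], [-0.0249, -0.8755, -0.4826, 0.8802], [0.0, 0.0, 0.0, 1.0]]
{'t': 0.1, 'q': [-0.0854, 0.1311, 1.4891, -0.0, 1.523, -0.0854], 'dq': [0.0, -0.0019, -0.0044, 0.0004, 0.0013, -0.0015], 'joint_torque': [0.0029, -56.1339, -49.3096, 0.0772, 0.029, -0.0], 'tool_pos': [0.5998, 0.0, 0.4038], 'orientation': [-2.2205, -2.2206, 0.0017], 'force': [0.2636, -0.4907, 0.2297], 'wrist_torque': [-0.0302, 0.0362, -0.0563], 'gripper_force': 0.0, 'opening': 0.0931}
```

View pics/scene0.png

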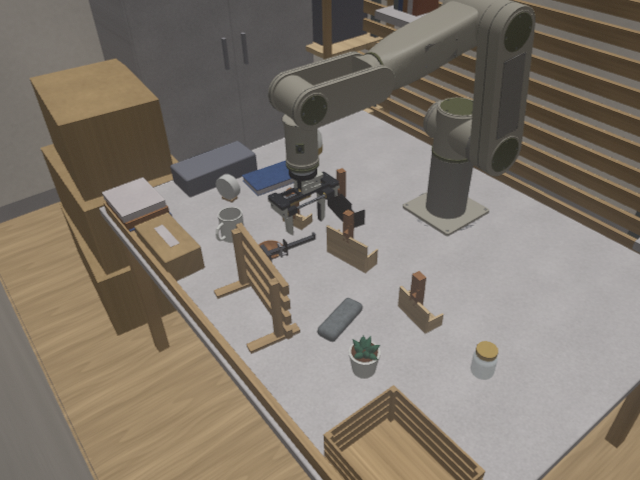

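View pics/side0.png

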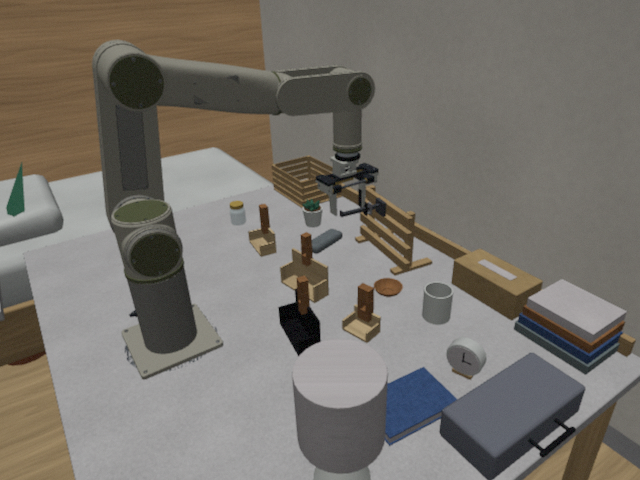

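Look-alikes for the shelves (side view pixels): black one at (300,325) is the decoy. The pale ones are at (305,278), (262,242) and (362,322), with brown blocks at (306,250), (264,220) and (365,303). The rack's hook is under the gripper at (360,210). I'll check these choices in close crops.

```bash
python3 - <<'E'
import cv2,numpy as np
s=cv2.imread("pics/side0.png");c=cv2.imread("pics/scene0.png")
cv2.imwrite("pics/cs.png",cv2.resize(s[190:350,235:435],None,fx=4,fy=3.75,interpolation=cv2.INTER_CUBIC)[:600])
cv2.imwrite("pics/cc.png",cv2.resize(c[160:340,250:450],None,fx=3.33,fy=3.33,interpolation=cv2.INTER_CUBIC))
E
```

```text
(no output)
```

View pics/cs.png

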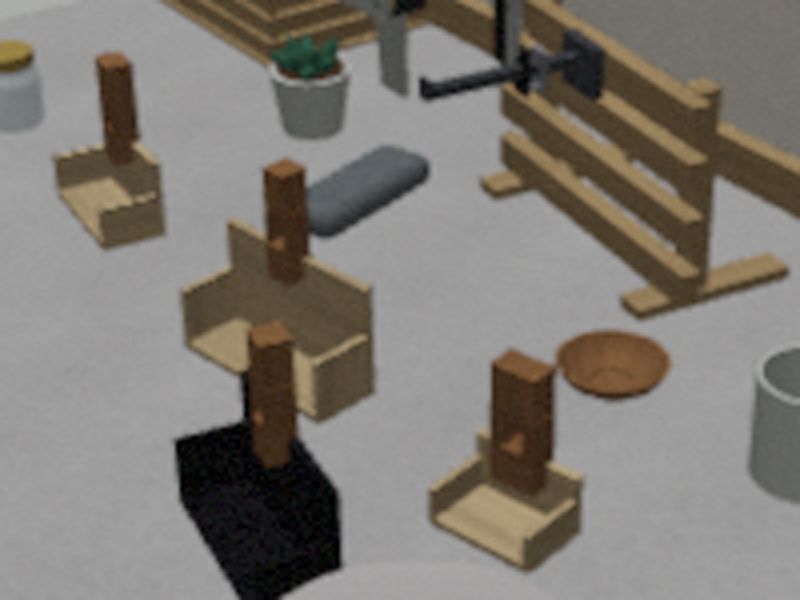

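View pics/cc.png

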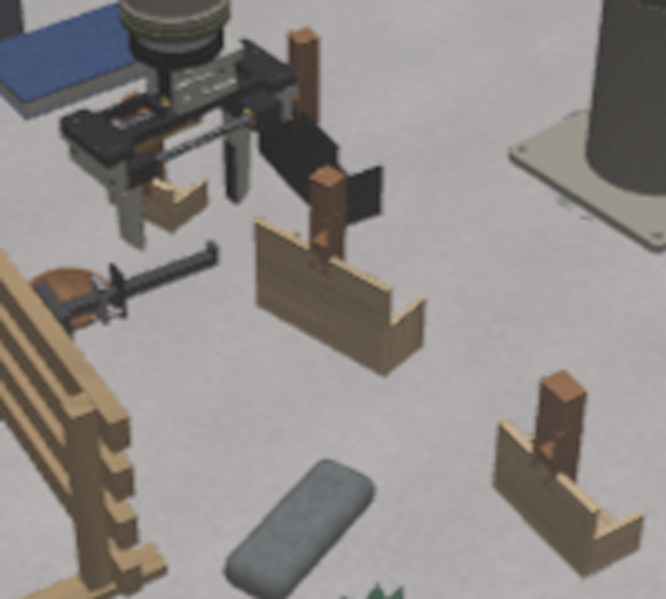

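The crops confirm the choice by width: large is the widest, in the middle (side 306,235). Medium is on the robot's left (side 263,206) and small is by the dish (side 366,286). The black one is the decoy. Next I'll cast rays.

```bash
cat > h.py <<'E'
import numpy as np, json
from plant import *
from scipy.spatial.transform import Rotation as R
def ray(c,u,v,z):
    T=np.array(c["T"]); d=T[:3,:3]@[(u-c["cx"])/c["fx"],(v-c["cy"])/c["fy"],1]
    o=T[:3,3]; return o+d*(z-o[2])/d[2]
def st():
    s=read_state(); print("t",round(s["t"],2),"pos",np.round(s["tool_pos"],4),"F",np.round(s["force"],1),"op",round(s["opening"],4),"g",round(s["gripper_force"],1)); return s
E
python3 - <<'E'
from h import *
a,b,w=[read_camera(n) for n in("scene","side","wrist")]
C=lambda u,v:(250+u/3.33,160+v/3.33)
S=lambda u,v:(235+u/4,190+v/3.75)
for n,z,c,s in[("large",.188,(328,175),(285,168)),("med",.163,(563,385),(114,60)),("small",.138,None,(524,362)),("tip",.208,(211,243),(424,82)),
 ("Lback1",.105,(257,222),(231,224)),("Lback2",.105,(390,292),(372,288)),("Mb1",.08,(500,425),(62,155)),("Mb2",.08,(597,520),None),("Sb1",.055,None,(482,437)),("Sb2",.055,None,(580,478)),
 ("slatR",.21,(85,407),(715,85)),("barroot",.2,(62,300),None)]:
    print(n,c and np.round(ray(a,*C(*c),z),3),s and np.round(ray(b,*S(*s),z),3))
import cv2
print(w["fx"],w["cx"],w["cy"],np.round(w["T"],4).tolist()); cv2.imwrite("pics/w0.png",w["image"][:,:,::-1])
E
```

```text
large [ 0.442 -0.     0.188] [ 0.438 -0.011  0.188]
med [0.457 0.306 0.163] [0.451 0.296 0.163]
small None [ 0.462 -0.271  0.138]
tip [0.596 0.032 0.208] [0.587 0.02  0.208]
Lback1 [ 0.468 -0.072  0.105] [0.428 0.062 0.105]
Lback2 [0.439 0.082 0.105] [ 0.463 -0.087  0.105]
Mb1 [0.462 0.248 0.08 ] [0.393 0.299 0.08 ]
Mb2 [0.478 0.374 0.08 ] None
Sb1 None [ 0.453 -0.237  0.055]
Sb2 None [ 0.477 -0.314  0.055]
slatR [0.79  0.132 0.21 ] [ 0.763 -0.124  0.21 ]
barroot [0.728 0.007 0.2  ] None
333.0705215922804 319.00059376361736 245.13483354893336 [[1.0, 0.0, -0.0005, 0.5996], [-0.0001, -0.9642, -0.265, 0.073], [-0.0005, 0.265, -0.9642, 0.3845], [0.0, 0.0, 0.0, 1.0]]
```

View pics/w0.png

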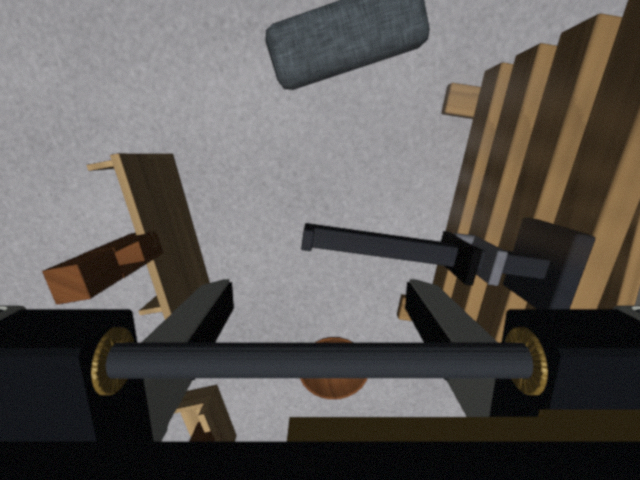

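The wrist view shows the hook from its tip at (302,238) to (545,270), with the pad near (462,257) and the large's block top near (67,284). I'll shift so the camera sits above the bar.

>>> arm_command(
  increments=[
    [-0.3,0,-0.3,0,0,0],
    [-0.3,0,-0.3,0,0,0],
    [-0.3,0,-0.3,0,0,0],
    [-0.3,0,-0.3,0,0,0],
    [-0.3,0,-0.3,0,0,0],
  ],
)

```text
t: 0.88
tool_pos: [0.5998, -0.059, 0.4629]
orientation: [-2.219, -2.221, 0.002]
force: [1.2, 0.3, 0.1]
opening: 0.0932
gripper_force: 0.0
```

```bash
python3 - <<'E'
from h import *
import cv2
st(); w=read_camera("wrist"); cv2.imwrite("pics/w1.png",w["image"][:,:,::-1]); json.dump({k:(np.array(v).tolist()) for k,v in w.items() if k!="image"},open("w1.json","w"))
print(np.round(w["T"],4).tolist())
E
```

```text
t 0.88 pos [ 0.5998 -0.059   0.4629] F [1.2 0.3 0.1] op 0.0932 g 0.0
[[1.0, 0.0014, -0.0017, 0.5994], [0.0009, -0.9644, -0.2644, 0.014], [-0.002, 0.2644, -0.9644, 0.4433], [0.0, 0.0, 0.0, 1.0]]
```

View pics/w1.png

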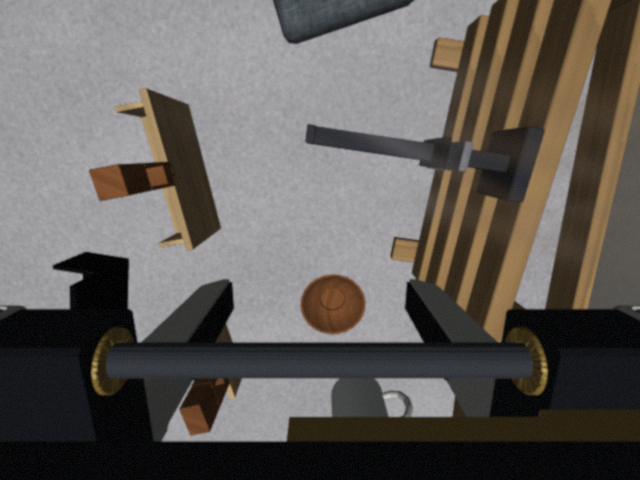

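The hook runs from (308,134) to (510,162). The large's block top is near (108,182), with its back-board top edge from (140,90) to (188,250). I'll take subpixel edges.

```bash
python3 - <<'E'
from h import *
import cv2
im=cv2.imread("pics/w1.png"); w=json.load(open("w1.json"))
g=im.mean(2); hsv=cv2.cvtColor(im,cv2.COLOR_BGR2HSV)
# bar edges per column
top=[];bot=[]
for u in range(320,412,4):
    col=g[100:190,u]; m=np.where(col<95)[0]
    r=np.split(m,np.where(np.diff(m)>1)[0]+1); r=max(r,key=len)
    top.append((u,100+r[0]-.5)); bot.append((u,100+r[-1]+.5))
print(top[::5],bot[::5]);print(g[110:160:2,360].astype(int), g[120:150:2,300:326:2].astype(int)[5])
for e in(top,bot):
    e=np.array(e);p=np.polyfit(e[:,0],e[:,1],1)
    P=ray(w,320,np.polyval(p,320),.2);Q=ray(w,410,np.polyval(p,410),.2);d=Q-P
    print(P,Q,"yaw",np.degrees(np.arctan2(d[1],d[0])))
# blocks
sub=[("L",(80,210,150,180)),("S",(170,240,350,440))]
for n,(u0,u1,v0,v1) in[("L",(80,180,150,210)),("S",(170,240,350,440))]:
    h=hsv[v0:v1,u0:u1]; br=((h[...,0]<14)&(h[...,1]>110)).astype(np.uint8)
    print(n,"V hist",np.histogram(h[...,2][br>0],bins=range(20,200,15))[0])
    V=h[...,2]; 
    for th in(95,110):
        mm=((br>0)&(V>th)).astype(np.uint8); k,l,s,c=cv2.connectedComponentsWithStats(mm)
        i=1+s[1:,4].argmax(); cnt,_=cv2.findContours((l==i).astype(np.uint8),0,2); 
        print(th,s[i],c[i]+[u0,v0],[np.round(x+([u0,v0] if j==0 else 0),1) for j,x in enumerate(map(np.array,cv2.minAreaRect(cnt[0])))])
# tip end: first dark col
print([ (v,int(300+np.where(g[v,300:330]<95)[0][0])) for v in range(126,146,3)])
E
python3 - <<'E'
import cv2,numpy as np
im=cv2.imread("pics/w1.png")
a=cv2.resize(im[80:260,80:230],None,fx=3.2,fy=3.2,interpolation=cv2.INTER_CUBIC)
b=cv2.resize(im[330:440,170:250],None,fx=3.9,fy=3.9,interpolation=cv2.INTER_CUBIC)
o=np.zeros((576,800,3),np.uint8);o[:a.shape[0],:a.shape[1]]=a;o[:b.shape[0],484:484+b.shape[1]]=b[:,:312]
cv2.imwrite("pics/c1.png",o)
E
```

```text
[(320, np.float64(126.5)), (340, np.float64(129.5)), (360, np.float64(132.5)), (380, np.float64(135.5)), (400, np.float64(138.5))] [(320, np.float64(144.5)), (340, np.float64(147.5)), (360, np.float64(150.5)), (380, np.float64(153.5)), (400, np.float64(156.5))]
[157 150 156 154 154 154 156 159 160 159 160 131  66  60  60  58  59  53
  54  48  62 146 157 164 162] [160 163 157 120  53  56  57  44  39  45  51  52  54]
[0.59961719 0.03212607 0.2       ] [0.66237214 0.02302485 0.2       ] yaw -8.251952068844306
[0.59963812 0.02011924 0.2       ] [0.66322523 0.01136207 0.2       ] yaw -7.8414032969427465
L V hist [246 267  47  41  45  64 717 385   0   0   0]
95 [ 10  15  38  35 888] [108.4527027  182.11486486] [array([108.3, 182. ]), array([34.5, 28.5]), np.float64(71.6)]
110 [ 10  15  37  35 854] [108.21545667 182.06791569] [array([108.1, 182.2]), array([33.9, 28.5]), np.float64(72.9)]
S V hist [341 377  39  31  35 323 193  11   0   0   0]
95 [ 11  56  28  29 501] [194.29740519 419.88423154] [array([194.3, 419.9]), array([30.2, 18.5]), np.float64(67.6)]
110 [ 12  64  25  13 127] [194.2992126  420.82677165] [array([194. , 420.2]), array([26.6,  7.3]), np.float64(18.4)]
[(126, 307), (129, 307), (132, 307), (135, 306), (138, 306), (141, 306), (144, 316)]
```

View pics/c1.png

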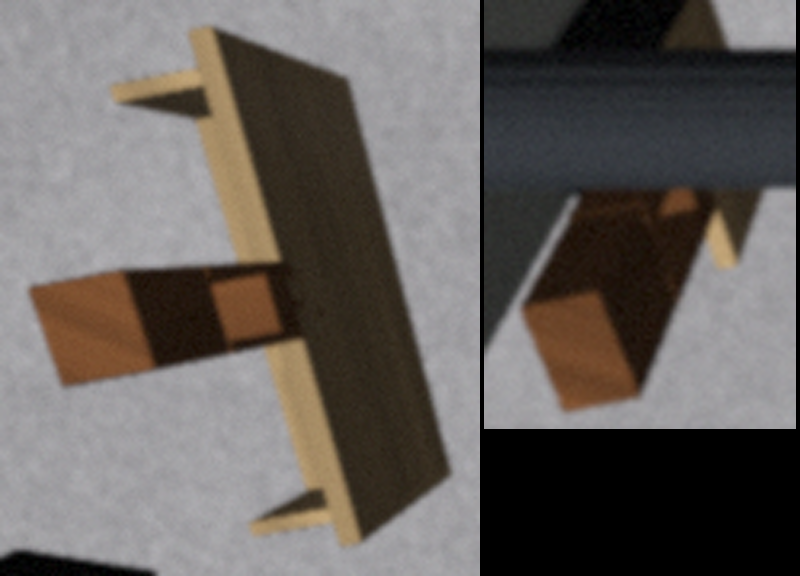

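```bash
python3 - <<'E'
from h import *
w=json.load(open("w1.json"))
for n,z,c in[("L",.188,[(89.4,170),(118.1,164.4),(129.1,194.7),(100.3,200.3)]),("S",.138,[(179.7,407.7),(199.7,404.4),(210,431.3),(190.3,435.6)]),("Lback",.105,[(80+215/3.2,80+28/3.2),(80+358/3.2,80+545/3.2)]),("tip",.208,[(306.5,126),(306,141)])]:
    P=np.array([ray(w,*p,z)for p in c]); print(n,P.mean(0).round(4),np.linalg.norm(np.diff(np.r_[P,P[:1]],axis=0),axis=1).round(4),[round(np.degrees(np.arctan2(*(b-a)[[1,0]])),1) for a,b in zip(P,P[1:])])
E
```

```text
L [ 0.4402 -0.0071  0.188 ] [0.0226 0.023  0.0232 0.0231] [np.float64(10.5), np.float64(-77.9), np.float64(-169.3)]
S [ 0.4613 -0.2713  0.138 ] [0.0228 0.037  0.0235 0.0385] [np.float64(11.1), np.float64(-77.2), np.float64(-165.2)]
Lback [ 0.4512 -0.0061  0.105 ] [0.1592 0.1592] [np.float64(-80.6)]
tip [0.5904 0.0271 0.208 ] [0.0096 0.0096] [np.float64(-92.5)]
```

Large: block at (0.440,-0.007), yaw about 10°, and the back edge agrees. Bar: 12.0 mm wide as it should be, yaw -8.0°, tip at (0.590,0.027), so the rack origin is about (0.745,0.005). Next: go above the large.

>>> arm_command(
  increments=[
    [0.05,-0.16,0,0,0,0.055],
    [0.1,-0.32,0,0,0,0.11],
    [0.15,-0.48,0.05,0,0,0.165],
    [0.2,-0.64,0.1,0,0,0.22],
    [0.26,-0.8,0.2,0,0,0.275],
  ],
)

```text
t: 1.55
tool_pos: [0.439, -0.0072, 0.4244]
orientation: [2.95, 1.08, 0.001]
force: [-0.5, 0.3, -0.2]
opening: 0.0932
gripper_force: 0.0
```

>>> arm_command(
  increments=[
    [0,0,0,0,0,0.055],
    [0,0,0,0,0,0.11],
    [0,0,0,0,0,0.169],
    [0,0,0,0,0,0.169],
    [0,0,0,0,0,0.169],
  ],
)

```text
t: 2.17
tool_pos: [0.4399, -0.0077, 0.4244]
orientation: [-3.129, -0.283, 0.001]
force: [0.8, 0.3, -0.2]
opening: 0.0931
gripper_force: 0.0
```

```bash
cat >> h.py <<'E'
def to(p,yaw,s=None):
    "yaw: shelf/rack yaw in deg; tool y heading yaw-90, pointing down. prints the increment from the measured pose"
    s=s or read_state(); y=np.radians(yaw); c,n=np.cos(y),np.sin(y)
    Rt=R.from_matrix(np.array([[c,n,0],[n,-c,0],[0,0,-1]])); Rc=R.from_rotvec(s["orientation"])
    d=Rc.inv().apply(np.array(p)-s["tool_pos"])/.2; r=(Rc.inv()*Rt).as_rotvec()/np.pi
    print("inc",np.round(d,3),np.round(r,4)); return d,r
E
python3 - <<'E'
from h import *
s=st(); print(np.round(s["q"],2)); to([.4402,-.0071,.342],10)
E
```

```text
t 2.17 pos [ 0.4399 -0.0077  0.4244] F [ 0.8  0.3 -0.2] op 0.0931 g 0.0
[-0.13 -0.32  1.88  0.    1.59  1.26]
inc [ 0.002 -0.003  0.412] [-0.0001  0.0002  0.0019]
```

>>> arm_command(
  increments=[
    [0.002,-0.003,0.12,0,0,0.002],
    [0.002,-0.003,0.24,0,0,0.002],
    [0.002,-0.003,0.34,0,0,0.002],
    [0.002,-0.003,0.41,0,0,0.002],
    [0.002,-0.003,0.41,0,0,0.002],
  ],
)

```text
t: 2.8
tool_pos: [0.4399, -0.0072, 0.3417]
orientation: [-3.13, -0.268, 0.003]
force: [-1.2, 0.6, 0.2]
opening: 0.0933
gripper_force: 0.0
```

>>> arm_command(
  increments=[
    [0,0,0,0,0,0],
    [0,0,0,0,0,0],
    [0,0,0,0,0,0],
    [0,0,0,0,0,0],
    [0,0,0,0,0,0],
  ],
  fingers=1,
  force=40,
)

```text
t: 3.42
tool_pos: [0.4403, -0.0073, 0.3428]
orientation: [-3.13, -0.266, -0.0]
force: [-0.9, -0.2, 0.4]
opening: 0.0475
gripper_force: 0.0
```

>>> arm_command(
  increments=[
    [0,0,0,0,0,0],
    [0,0,-0.1,0,0,0],
    [0,0,-0.2,0,0,0],
    [0,0,-0.3,0,0,0],
    [0,0,-0.3,0,0,0],
  ],
)

```text
t: 4.05
tool_pos: [0.4407, -0.0074, 0.404]
orientation: [3.13, 0.266, 0.004]
force: [1.4, 0.2, -2.1]
opening: 0.0226
gripper_force: 40.0
```

```bash
python3 - <<'E'
from h import *
s=st(); print(np.round(s["wrist_torque"],2))
E
```

```text
t 4.05 pos [ 0.4407 -0.0074  0.404 ] F [ 1.4  0.2 -2.1] op 0.0226 g 40.0
[ 0.06  0.   -0.02]
```

The lift began before the fingers had closed fully, so the grip may be too high on the block. I'll look.

```bash
python3 - <<'E'
from h import *
import cv2
o=[]
for n,(u,v) in[("side",(305,240)),("scene",(345,220))]:
    c=read_camera(n); i=c["image"][v-85:v+85,u-55:u+55,::-1]; o.append(cv2.resize(i,None,fx=3.5,fy=3.5,interpolation=cv2.INTER_CUBIC))
    cv2.imwrite(f"pics/{n}1.png",c["image"][:,:,::-1])
cv2.imwrite("pics/g1.png",np.hstack(o)[:600])
E
```

```text
(no output)
```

View pics/g1.png

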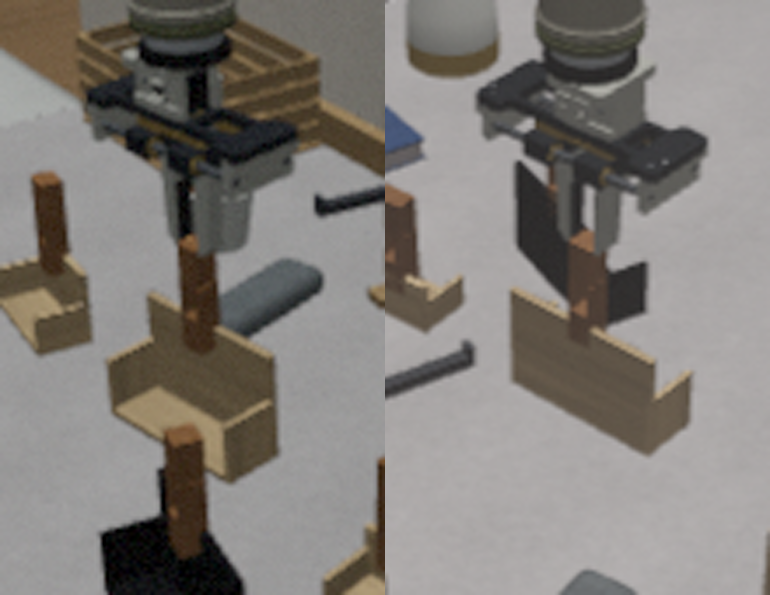

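It is held only by the fingertips at the block's very top. I'll set it back down gently and regrip.

>>> arm_command(
  increments=[
    [0,0,0.04,0,0,0],
    [0,0,0.08,0,0,0],
    [0,0,0.11,0,0,0],
    [0,0,0.12,0,0,0],
    [0,0,0.12,0,0,0],
  ],
)

```text
t: 4.78
tool_pos: [0.4403, -0.0073, 0.3786]
orientation: [-3.13, -0.266, 0.0]
force: [-0.3, -0.3, -1.6]
opening: 0.0233
gripper_force: 40.0
```

>>> arm_command(
  increments=[
    [0,0,0.01,0,0,0],
    [0,0,0.02,0,0,0],
    [0,0,0.03,0,0,0],
    [0,0,0.03,0,0,0],
    [0,0,0.03,0,0,0],
  ],
)

```text
t: 5.4
tool_pos: [0.4403, -0.0073, 0.3728]
orientation: [3.13, 0.266, 0.0]
force: [-0.3, 0.2, -1.0]
opening: 0.0231
gripper_force: 40.0
```

>>> arm_command(
  increments=[
    [0,0,0.005,0,0,0],
    [0,0,0.01,0,0,0],
    [0,0,0.01,0,0,0],
    [0,0,0.01,0,0,0],
    [0,0,0.01,0,0,0],
  ],
)

```text
t: 6.02
tool_pos: [0.4403, -0.0073, 0.3708]
orientation: [-3.13, -0.266, -0.0]
force: [-0.2, 0.2, -1.7]
opening: 0.0229
gripper_force: 40.0
```

>>> arm_command(
  increments=[
    [0,0,0.005,0,0,0],
    [0,0,0.01,0,0,0],
    [0,0,0.015,0,0,0],
    [0,0,0.015,0,0,0],
    [0,0,0.015,0,0,0],
  ],
)

```text
t: 6.65
tool_pos: [0.4408, -0.0071, 0.3693]
orientation: [-3.13, -0.267, -0.004]
force: [-1.4, 4.1, 7.7]
opening: 0.0233
gripper_force: 40.0
```

>>> arm_command(
  increments=[
    [0,0,0,0,0,0],
    [0,0,0,0,0,0],
    [0,0,0,0,0,0],
    [0,0,0.07,0,0,0],
    [0,0,0.135,0,0,0],
  ],
  fingers=0,
)

```text
t: 7.28
tool_pos: [0.4401, -0.0073, 0.3393]
orientation: [-3.13, -0.266, 0.001]
force: [-0.1, -0.4, -0.5]
opening: 0.0465
gripper_force: 0.0
```

>>> arm_command(
  increments=[
    [0,0,0,0,0,0],
    [0,0,0,0,0,0],
    [0,0,0,0,0,0],
    [0,0,0,0,0,0],
    [0,0,0,0,0,0],
  ],
  fingers=1,
)

```text
t: 7.9
tool_pos: [0.4404, -0.0073, 0.341]
orientation: [3.13, 0.266, 0.001]
force: [-1.1, 0.5, -0.5]
opening: 0.0239
gripper_force: 40.0
```

```bash
python3 - <<'E'
from h import *
s=st(); 
O=np.array([.7449,.0054]);u=np.array([.9903,-.1392])
p=O-u*.2; to([*p,.47],-8)
E
```

```text
t 7.9 pos [ 0.4404 -0.0073  0.341 ] F [-1.1  0.5 -0.5] op 0.0239 g 40.0
inc [ 0.559 -0.11  -0.645] [ 0.     -0.0001  0.0984]
```

>>> arm_command(
  increments=[
    [0,0,-0.15,0,0,0],
    [0.1,-0.02,-0.25,0,0,0.03],
    [0.25,-0.05,-0.32,0,0,0.055],
    [0.4,-0.08,-0.32,0,0,0.08],
    [0.55,-0.11,-0.32,0,0,0.098],
  ],
)

```text
t: 8.52
tool_pos: [0.5459, 0.0333, 0.4048]
orientation: [3.134, -0.221, 0.0]
force: [-0.2, 0.0, -2.3]
opening: 0.0239
gripper_force: 40.0
```

>>> arm_command(
  increments=[
    [0,0,0,0,0,0],
    [0,0,0,0,0,0],
    [0,0,0,0,0,0],
    [0,0,0,0,0,0],
    [0,0,0,0,0,0],
  ],
)

```text
t: 9.15
tool_pos: [0.5447, 0.0328, 0.405]
orientation: [3.134, -0.217, 0.001]
force: [-0.6, 0.1, -2.2]
opening: 0.0235
gripper_force: 40.0
```

```bash
python3 - <<'E'
from h import *
import cv2
s=st();print(np.round(s["wrist_torque"],2)); w=read_camera("wrist"); cv2.imwrite("pics/w2.png",w["image"][:,:,::-1]);
w={k:(np.array(v).tolist()) for k,v in w.items() if k!="image"}; json.dump(w,open("w2.json","w"))
O=np.array([.7449,.0054]);u=np.array([.9903,-.1392])
T=np.array(w["T"]);print(T.round(4).tolist())
for x in(-.156,-.1,-.06,0): 
    p=T[:3,:3].T@(np.r_[O+u*x,.2]-T[:3,3]); print(x,p[:2]/p[2]*w["fx"]+[w["cx"],w["cy"]])
to([*(O-u*.2),.405],-8)
E
```

```text
t 9.15 pos [0.5447 0.0328 0.405 ] F [-0.6  0.1 -2.2] op 0.0235 g 40.0
[0.03 0.01 0.02]
[[-0.138, -0.9553, -0.2614, 0.6172], [-0.9904, 0.1332, 0.0364, 0.0222], [0.0001, 0.2639, -0.9646, 0.3854], [0.0, 0.0, 0.0, 1.0]]
-0.156 [316.83295701 204.55004136]
-0.1 [316.77331281  95.98448337]
-0.06 [316.72399298   6.21154406]
0 [ 316.63653544 -152.98040161]
inc [ 0.01  -0.004 -0.   ] [-0.     -0.0001  0.0004]
```

View pics/w2.png

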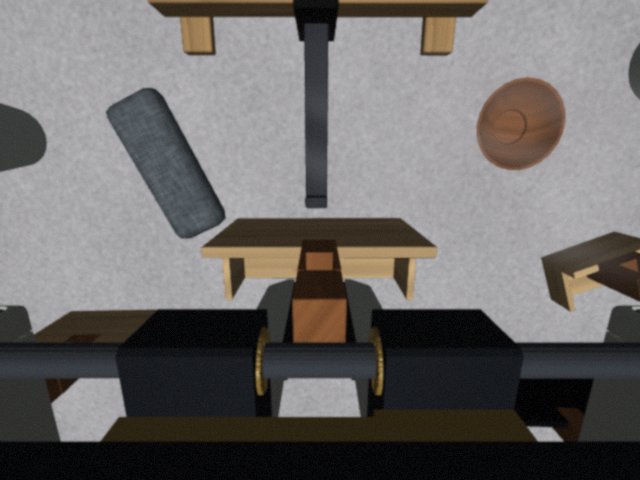

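The wrist view shows the bar at column 316, the held block at column 320 and the pad's lower edge near (317,38). The yaw matches. I'll correct 1.4 mm sideways and enter slowly.

>>> arm_command(
  increments=[
    [0.05,-0.007,0,0,0,0],
    [0.1,-0.007,0,0,0,0],
    [0.15,-0.007,0,0,0,0],
    [0.2,-0.007,0,0,0,0],
    [0.2,-0.007,0,0,0,0],
  ],
)

```text
t: 9.82
tool_pos: [0.5855, 0.0286, 0.4044]
orientation: [3.134, -0.217, -0.001]
force: [-0.2, -0.4, -2.2]
opening: 0.0238
gripper_force: 40.0
```

>>> arm_command(
  increments=[
    [0.03,0,0,0,0,0],
    [0.06,0,0,0,0,0],
    [0.1,0,0,0,0,0],
    [0.14,0,0,0,0,0],
    [0.14,0,0,0,0,0],
  ],
)

```text
t: 10.45
tool_pos: [0.6131, 0.0248, 0.4046]
orientation: [3.134, -0.217, -0.0]
force: [-1.0, 0.2, -2.2]
opening: 0.0236
gripper_force: 40.0
```

```bash
cat >> h.py <<'E'
O=np.array([.7449,.0054]);u=np.array([.9903,-.1392]);v=np.array([.1392,.9903])
def rk():
    s=st(); p=np.array(s["tool_pos"])[:2]-O; f=np.array(s["force"])[:2]; print("rack x %.4f y %.4f z %.4f  Fx %.1f Fy %.1f"%(p@u,p@v,s["tool_pos"][2],f@u,f@v)); return s
E
python3 - <<'E'
from h import *
s=rk(); w=json.load(open("w2.json"))
for z in(.172,.2,.218):
    P=ray(w,317,38,z)[:2]-O; print(z,P@u)
E
```

```text
t 10.45 pos [0.6131 0.0248 0.4046] F [-1.   0.2 -2.2] op 0.0236 g 40.0
rack x -0.1333 y 0.0009 z 0.4046  Fx -1.0 Fy 0.1
0.172 -0.06525779631573604
0.2 -0.07359246779122831
0.218 -0.07895047088261625
```

>>> arm_command(
  increments=[
    [0.01,0,0.02,0,0,0],
    [0.02,0,0.04,0,0,0],
    [0.03,0,0.06,0,0,0],
    [0.04,0,0.065,0,0,0],
    [0.05,0,0.068,0,0,0],
  ],
)

```text
t: 11.08
tool_pos: [0.6226, 0.0236, 0.3911]
orientation: [-3.134, 0.217, 0.0]
force: [0.2, 1.3, -1.4]
opening: 0.0242
gripper_force: 40.0
```

>>> arm_command(
  increments=[
    [0.05,0,0,0,0,0],
    [0.1,0,0,0,0,0],
    [0.15,0,0,0,0,0],
    [0.18,0,0,0,0,0],
    [0.18,0,0,0,0,0],
  ],
)

```text
t: 11.7
tool_pos: [0.6586, 0.0185, 0.391]
orientation: [-3.134, 0.217, -0.0]
force: [1.4, 0.1, -1.6]
opening: 0.0235
gripper_force: 40.0
```

```bash
python3 -c "
from h import *
rk()"
```

```text
t 11.7 pos [0.6586 0.0185 0.391 ] F [ 1.4  0.1 -1.6] op 0.0235 g 40.0
rack x -0.0873 y 0.0010 z 0.3910  Fx 1.4 Fy 0.3
```

Lowered nearly onto the bar, with no pad contact yet. I'll advance in small steps.

>>> arm_command(
  increments=[
    [0.01,0,0,0,0,0],
    [0.02,0,0,0,0,0],
    [0.03,0,0,0,0,0],
    [0.03,0,0,0,0,0],
    [0.03,0,0,0,0,0],
  ],
)

```text
t: 12.32
tool_pos: [0.664, 0.0178, 0.3911]
orientation: [-3.134, 0.217, 0.0]
force: [-0.1, -0.0, -2.0]
opening: 0.0236
gripper_force: 40.0
```

>>> arm_command(
  increments=[
    [0.01,0,0,0,0,0],
    [0.015,0,0,0,0,0],
    [0.015,0,0,0,0,0],
    [0.015,0,0,0,0,0],
    [0.015,0,0,0,0,0],
  ],
)

```text
t: 12.95
tool_pos: [0.6669, 0.0174, 0.3911]
orientation: [-3.134, 0.217, 0.0]
force: [-2.5, 0.7, -0.7]
opening: 0.0237
gripper_force: 40.0
```

>>> arm_command(
  increments=[
    [0.01,0,0,0,0,0],
    [0.015,0,0,0,0,0],
    [0.015,0,0,0,0,0],
    [0.015,0,0,0,0,0],
    [0.015,0,0,0,0,0],
  ],
)

```text
t: 13.58
tool_pos: [0.6698, 0.017, 0.3911]
orientation: [-3.134, 0.217, 0.002]
force: [-6.3, 0.6, 0.4]
opening: 0.0237
gripper_force: 40.0
```

The pad has given about 4 mm at 6 N. Settle, release and retreat upward.

>>> arm_command(
  increments=[
    [0,0,0.003,0,0,0],
    [0,0,0.003,0,0,0],
    [0,0,0.003,0,0,0],
    [0,0,0.003,0,0,0],
    [0,0,0.003,0,0,0],
  ],
)

```text
t: 14.2
tool_pos: [0.6698, 0.017, 0.391]
orientation: [3.134, -0.217, -0.001]
force: [-6.5, 0.2, 3.8]
opening: 0.024
gripper_force: 40.0
```

>>> arm_command(
  increments=[
    [0,0,0,0,0,0],
    [0,0,0,0,0,0],
    [0,0,0,0,0,0],
    [0,0,0,0,0,0],
    [0,0,-0.05,0,0,0],
  ],
  fingers=0,
)

```text
t: 14.82
tool_pos: [0.6698, 0.0169, 0.3998]
orientation: [3.134, -0.217, -0.003]
force: [-0.6, -0.0, -0.4]
opening: 0.0467
gripper_force: 0.0
```

>>> arm_command(
  increments=[
    [0,0,-0.1,0,0,0],
    [0,0,-0.2,0,0,0],
    [-0.1,0,-0.3,0,0,0],
    [-0.3,0,-0.3,0,0,0],
    [-0.5,0,-0.3,0,0,0],
  ],
)

```text
t: 15.45
tool_pos: [0.5701, 0.0308, 0.4629]
orientation: [-3.134, 0.217, -0.005]
force: [0.2, -0.0, 1.0]
opening: 0.0467
gripper_force: 0.0
```

```bash
python3 - <<'E'
from h import *
import cv2
s=rk()
w=read_camera("wrist"); cv2.imwrite("pics/w3.png",w["image"][:,:,::-1]);
json.dump({k:(np.array(v).tolist()) for k,v in w.items() if k!="image"},open("w3.json","w"))
to([.44,.26,.46],-7)
E
```

```text
t 15.45 pos [0.5701 0.0308 0.4629] F [ 0.2 -0.   1. ] op 0.0467 g 0.0
rack x -0.1766 y 0.0009 z 0.4629  Fx 0.2 Fy 0.0
inc [-0.784 -1.044  0.011] [-0.0001  0.0004 -0.0049]
```

>>> arm_command(
  increments=[
    [-0.2,-0.2,0,0,0,0],
    [-0.4,-0.4,0,0,0,0],
    [-0.6,-0.6,0,0,0,0],
    [-0.8,-0.8,0,0,0,0],
    [-0.98,-0.98,0,0,0,0],
  ],
)

```text
t: 16.12
tool_pos: [0.4025, 0.2532, 0.4628]
orientation: [-3.132, 0.217, -0.004]
force: [0.6, -0.1, 0.3]
opening: 0.0462
gripper_force: 0.0
```

```bash
python3 - <<'E'
from h import *
import cv2
s=st()
w=read_camera("wrist"); cv2.imwrite("pics/w4.png",w["image"][:,:,::-1])
w.update(image=None)
json.dump({k:(np.array(v).tolist()) for k,v in w.items() if k!="image"},open("w4.json","w"))
def blocks(f,w,z):
    im=cv2.imread(f); h=cv2.cvtColor(im,cv2.COLOR_BGR2HSV); m=((h[...,0]<14)&(h[...,1]>110)&(h[...,2]>88)).astype(np.uint8)
    k,l,st_,c=cv2.connectedComponentsWithStats(m)
    for i in range(1,k):
        if st_[i,4]>150:
            cn,_=cv2.findContours((l==i).astype(np.uint8),0,2); b=cv2.boxPoints(cv2.minAreaRect(cn[0]))
            P=np.array([ray(w,*p,z) for p in b]); e=np.diff(P[:3],axis=0)
            print(st_[i],c[i].round(1),"->",ray(w,*c[i],z).round(4),"box",P.mean(0).round(4),np.linalg.norm(e,axis=1).round(4),[round(np.degrees(np.arctan2(x[1],x[0])),1) for x in e])
blocks("pics/w4.png",w,.163)
print("hung large"); blocks("pics/w3.png",json.load(open("w3.json")),.238)
E
```

```text
t 16.12 pos [0.4025 0.2532 0.4628] F [ 0.6 -0.1  0.3] op 0.0462 g 0.0
[236 178  38  29 939] [255.3 191.9] -> [0.4527 0.3    0.163 ] box [0.4526 0.3006 0.163 ] [0.0301 0.0228] [np.float64(-95.5), np.float64(172.5)]
hung large
[ 299   91   41   43 1658] [318.9 111.9] -> [0.6664 0.017  0.238 ] box [0.6662 0.017  0.238 ] [0.0227 0.0227] [np.float64(-97.9), np.float64(173.0)]
[473 115  53  26 385] [497.9 123.9] -> [ 0.6456 -0.0852  0.238 ] box [ 0.6447 -0.0867  0.238 ] [0.0105 0.0322] [np.float64(-13.5), np.float64(-108.6)]
[ 455  146   56   35 1034] [481.1 161.3] -> [ 0.6256 -0.0753  0.238 ] box [ 0.6264 -0.0751  0.238 ] [0.0166 0.0341] [np.float64(-28.6), np.float64(-120.7)]
[615 290  25  15 260] [629.  298.6] -> [ 0.5223 -0.1721  0.238 ] box [ 0.5236 -0.1706  0.238 ] [0.0159 0.0104] [np.float64(-97.9), np.float64(-173.8)]
[ 50 383  18  19 269] [ 58.4 391.9] -> [0.5043 0.2306 0.238 ] box [0.5041 0.2307 0.238 ] [0.0106 0.0178] [np.float64(-82.6), np.float64(172.8)]
```

View pics/w4.png

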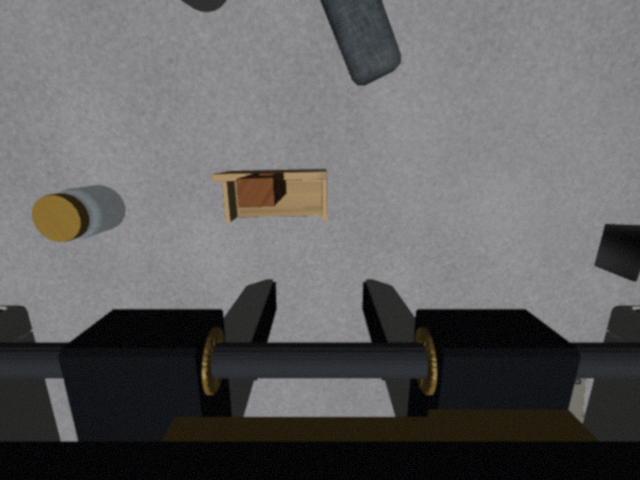

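The medium's block top is at (255,192), giving (0.4527,0.3003), about 30 x 23 mm as expected, yaw about -6°. The hung large reads (0.666,0.017) at yaw -8°, so it hangs straight.

```bash
python3 -c "
from h import *
to([.4527,.3003,.39],-6); to([.4527,.3003,.316],-6)"
```

```text
inc [ 0.233 -0.25   0.365] [-0.0014 -0.     -0.0097]
inc [ 0.233 -0.248  0.735] [-0.0014 -0.     -0.0097]
```

>>> arm_command(
  increments=[
    [0.06,-0.06,0.09,-0.001,0,-0.005],
    [0.12,-0.12,0.18,-0.001,0,-0.01],
    [0.18,-0.18,0.27,-0.001,0,-0.01],
    [0.233,-0.249,0.35,-0.001,0,-0.01],
    [0.233,-0.249,0.35,-0.001,0,-0.01],
  ],
  fingers=-0.5,
)

```text
t: 16.8
tool_pos: [0.4572, 0.2949, 0.3904]
orientation: [3.133, -0.167, -0.002]
force: [-0.3, 0.6, -0.2]
opening: 0.0699
gripper_force: 0.0
```

>>> arm_command(
  increments=[
    [0,0,0.1,0,0,0],
    [0,0,0.2,0,0,0],
    [0,0,0.3,0,0,0],
    [0,0,0.38,0,0,0],
    [0,0,0.38,0,0,0],
  ],
)

```text
t: 17.42
tool_pos: [0.4561, 0.2942, 0.3124]
orientation: [3.132, -0.167, -0.005]
force: [1.0, -0.3, -0.4]
opening: 0.0696
gripper_force: 0.0
```

```bash
python3 -c "
from h import *
st(); to([.4527,.3003,.316],-6)"
```

```text
t 17.43 pos [0.4561 0.2942 0.3124] F [ 1.  -0.3 -0.4] op 0.0696 g 0.0
inc [-0.02  -0.029 -0.018] [ 0.0016  0.001  -0.0007]
```

>>> arm_command(
  increments=[
    [-0.02,-0.029,-0.018,0.001,0.001,0],
    [-0.02,-0.029,-0.018,0.001,0.001,0],
    [-0.02,-0.029,-0.018,0.001,0.001,0],
    [-0.02,-0.029,-0.018,0.001,0.001,0],
    [-0.02,-0.029,-0.018,0.001,0.001,0],
  ],
)

```text
t: 18.05
tool_pos: [0.4535, 0.3007, 0.3182]
orientation: [3.137, -0.168, 0.005]
force: [0.3, -0.8, -0.1]
opening: 0.0694
gripper_force: 0.0
```

```bash
python3 - <<'E'
from h import *
import cv2
st(); to([.4527,.3003,.316],-6)
w=read_camera("wrist"); im=w["image"][:,:,::-1].copy(); h=cv2.cvtColor(im,cv2.COLOR_BGR2HSV)
m=((h[...,0]<14)&(h[...,1]>110)&(h[...,2]>88)).astype(np.uint8); k,l,s,c=cv2.connectedComponentsWithStats(m)
for i in range(1,k):
    if s[i,4]>150: print(s[i],c[i].round(),ray(w,*c[i],.163).round(4))
E
```

```text
t 18.05 pos [0.4535 0.3007 0.3182] F [ 0.3 -0.8 -0.1] op 0.0694 g 0.0
inc [-0.004  0.002  0.011] [-0.     -0.001  -0.0007]
[307 256  25  17 411] [319. 264.] [0.4815 0.2973 0.163 ]
[ 286  302   68   40 2543] [319. 322.] [0.4543 0.3002 0.163 ]
```

>>> arm_command(
  increments=[
    [-0.003,0,0.01,0,0,0],
    [-0.003,0,0.01,0,0,0],
    [-0.003,0,0.01,0,0,0],
    [-0.003,0,0.01,0,0,0],
    [-0.003,0,0.01,0,0,0],
  ],
  fingers=1,
)

```text
t: 18.73
tool_pos: [0.4529, 0.3008, 0.3161]
orientation: [3.137, -0.168, 0.005]
force: [-0.0, -0.1, -1.0]
opening: 0.0308
gripper_force: 40.0
```

>>> arm_command(
  increments=[
    [0,0,0,0,0,0],
    [0,0,0,0,0,0],
    [0,0,0,0,0,0],
    [0,0,0,0,0,0],
    [0,0,0,0,0,0],
  ],
)

```text
t: 19.35
tool_pos: [0.4529, 0.3008, 0.3161]
orientation: [3.137, -0.168, 0.005]
force: [-0.1, -1.5, 0.2]
opening: 0.0308
gripper_force: 40.0
```

```bash
python3 -c "
from h import *
st(); to([*(O-u*.215+v*.001),.407],-8)"
```

```text
t 19.35 pos [0.4529 0.3008 0.3161] F [-0.1 -1.5  0.2] op 0.0308 g 40.0
inc [ 0.536  1.273 -0.453] [-0.     -0.001   0.0104]
```

>>> arm_command(
  increments=[
    [0,0,-0.2,0,0,0],
    [0.05,0.1,-0.4,0,0,0],
    [0.15,0.35,-0.45,0,-0.001,0.005],
    [0.27,0.6,-0.45,0,-0.001,0.01],
    [0.38,0.85,-0.45,0,-0.001,0.01],
  ],
)

```text
t: 19.98
tool_pos: [0.5103, 0.1222, 0.4064]
orientation: [-3.134, 0.216, -0.0]
force: [0.2, -0.1, -1.9]
opening: 0.0304
gripper_force: 40.0
```

>>> arm_command(
  increments=[
    [0.05,0.15,0,0,0,0],
    [0.1,0.3,0,0,0,0],
    [0.15,0.4,0,0,0,0],
    [0.15,0.42,0,0,0,0],
    [0.15,0.42,0,0,0,0],
  ],
)

```text
t: 20.6
tool_pos: [0.528, 0.0366, 0.4061]
orientation: [-3.134, 0.218, 0.001]
force: [0.1, 0.9, -1.9]
opening: 0.031
gripper_force: 40.0
```

>>> arm_command(
  increments=[
    [0,0,0,0,0,0],
    [0,0,0,0,0,0],
    [0,0,0,0,0,0],
    [0,0,0,0,0,0],
    [0,0,0,0,0,0],
  ],
)

```text
t: 21.22
tool_pos: [0.5282, 0.0364, 0.4064]
orientation: [-3.134, 0.217, -0.0]
force: [-0.3, -0.5, -1.4]
opening: 0.0308
gripper_force: 40.0
```

```bash
cat >> h.py <<'E'
def shot(f):
    import cv2
    w=read_camera("wrist"); im=w["image"][:,:,::-1].copy(); cv2.imwrite(f,im); g=im.mean(2); h=cv2.cvtColor(im,cv2.COLOR_BGR2HSV)
    for r in range(140,206,10):  # bar: dark grey run near the middle
        q=np.where((g[r,270:370]<75)&(h[r,270:370,1]<90))[0]
        if len(q): q=max(np.split(q,np.where(np.diff(q)>1)[0]+1),key=len); print("row",r,"bar",270+q[0],271+q[-1])
    m=((h[...,0]<14)&(h[...,1]>110)&(h[...,2]>88)).astype(np.uint8); k,l,s,c=cv2.connectedComponentsWithStats(m)
    for i in range(1,k):
        if s[i,4]>150: print("brown",s[i],c[i].round(1),ray(w,*c[i],.238).round(4))
    return w
E
python3 - <<'E'
from h import *
s=rk(); to([*(O-u*.215+v*.001),.405],-8); shot("pics/w5.png")
E
```

```text
t 21.23 pos [0.5282 0.0364 0.4064] F [-0.3 -0.5 -1.4] op 0.0308 g 40.0
rack x -0.2190 y 0.0006 z 0.4064  Fx -0.2 Fy -0.5
inc [ 0.02  -0.002  0.007] [-0.      0.      0.0005]
row 140 bar 308 330
row 150 bar 309 329
row 160 bar 320 329
row 170 bar 309 317
brown [289   0  59  11 614] [318.3   4.8] [0.6557 0.0185 0.238 ]
brown [ 481   59   86   81 3475] [523.   99.7] [ 0.6104 -0.0607  0.238 ]
brown [306 255  27  19 457] [318.8 263.9] [0.5512 0.0329 0.238 ]
brown [ 285  302   69   40 2594] [318.9 321.8] [0.5214 0.037  0.238 ]
```

Aligned: bar and block are both centred at column 319. Insert the medium.

>>> arm_command(
  increments=[
    [0.06,0,0.006,0,0,0],
    [0.13,0,0.006,0,0,0],
    [0.19,0,0.006,0,0,0],
    [0.24,0,0.006,0,0,0],
    [0.24,0,0.006,0,0,0],
  ],
)

```text
t: 21.9
tool_pos: [0.5764, 0.0296, 0.4048]
orientation: [3.134, -0.217, -0.001]
force: [-0.2, -0.8, -1.0]
opening: 0.0309
gripper_force: 40.0
```

>>> arm_command(
  increments=[
    [0.04,0,0,0,0,0],
    [0.08,0,0,0,0,0],
    [0.13,0,0,0,0,0],
    [0.18,0,0,0,0,0],
    [0.19,0,0,0,0,0],
  ],
)

```text
t: 22.52
tool_pos: [0.614, 0.0244, 0.405]
orientation: [-3.134, 0.217, 0.0]
force: [-0.3, -0.2, -1.3]
opening: 0.031
gripper_force: 40.0
```

```bash
python3 -c "
from h import *
rk()"
```

```text
t 22.52 pos [0.614  0.0244 0.405 ] F [-0.3 -0.2 -1.3] op 0.031 g 40.0
rack x -0.1323 y 0.0006 z 0.4050  Fx -0.2 Fy -0.2
```

>>> arm_command(
  increments=[
    [0.01,0,0.02,0,0,0],
    [0.02,0,0.04,0,0,0],
    [0.03,0,0.06,0,0,0],
    [0.035,0,0.07,0,0,0],
    [0.035,0,0.07,0,0,0],
  ],
)

```text
t: 23.15
tool_pos: [0.6203, 0.0236, 0.3912]
orientation: [-3.134, 0.217, -0.0]
force: [0.2, 0.8, -1.8]
opening: 0.0306
gripper_force: 40.0
```

>>> arm_command(
  increments=[
    [0.03,0,0,0,0,0],
    [0.06,0,0,0,0,0],
    [0.09,0,0,0,0,0],
    [0.1,0,0,0,0,0],
    [0.1,0,0,0,0,0],
  ],
)

```text
t: 23.78
tool_pos: [0.6404, 0.0207, 0.3912]
orientation: [-3.134, 0.217, -0.001]
force: [0.8, 0.7, -0.6]
opening: 0.0306
gripper_force: 40.0
```

>>> arm_command(
  increments=[
    [0.01,0,0,0,0,0],
    [0.02,0,0,0,0,0],
    [0.02,0,0,0,0,0],
    [0.02,0,0,0,0,0],
    [0.02,0,0,0,0,0],
  ],
)

```text
t: 24.4
tool_pos: [0.6439, 0.0203, 0.3912]
orientation: [-3.134, 0.217, 0.0]
force: [-2.7, 0.8, 1.3]
opening: 0.0308
gripper_force: 40.0
```

```bash
python3 -c "
from h import *
rk()"
```

```text
t 24.4 pos [0.6439 0.0203 0.3912] F [-2.7  0.8  1.3] op 0.0308 g 40.0
rack x -0.1020 y 0.0007 z 0.3912  Fx -2.8 Fy 0.4
```

>>> arm_command(
  increments=[
    [0.006,0,0,0,0,0],
    [0.012,0,0,0,0,0],
    [0.012,0,0,0,0,0],
    [0.012,0,0,0,0,0],
    [0.012,0,0,0,0,0],
  ],
)

```text
t: 25.02
tool_pos: [0.6462, 0.02, 0.3912]
orientation: [-3.134, 0.217, 0.002]
force: [-5.7, 0.5, 3.2]
opening: 0.0311
gripper_force: 40.0
```

>>> arm_command(
  increments=[
    [0.004,0,0,0,0,0],
    [0.004,0,0,0,0,0],
    [0.004,0,0,0,0,0],
    [0.004,0,0,0,0,0],
    [0.004,0,0,0,0,0],
  ],
)

```text
t: 25.65
tool_pos: [0.6468, 0.0199, 0.3912]
orientation: [-3.134, 0.217, 0.002]
force: [-7.1, 0.1, 3.2]
opening: 0.0309
gripper_force: 40.0
```

>>> arm_command(
  increments=[
    [0,0,0,0,0,0],
    [0,0,0,0,0,0],
    [0,0,0,0,0,0],
    [0,0,0,0,0,0],
    [0,0,-0.05,0,0,0],
  ],
  fingers=-0.3,
)

```text
t: 26.28
tool_pos: [0.647, 0.0198, 0.4004]
orientation: [3.134, -0.217, -0.003]
force: [0.3, -0.5, 0.5]
opening: 0.0602
gripper_force: 0.0
```

>>> arm_command(
  increments=[
    [0,0,-0.15,0,0,0],
    [0,0,-0.3,0,0,0],
    [-0.1,0,-0.35,0,0,0],
    [-0.2,0,-0.35,0,0,0],
    [-0.2,0,-0.35,0,0,0],
  ],
)

```text
t: 26.9
tool_pos: [0.607, 0.0255, 0.4726]
orientation: [-3.134, 0.216, -0.003]
force: [0.0, -0.4, 0.2]
opening: 0.0604
gripper_force: 0.0
```

```bash
python3 - <<'E'
from h import *
rk(); w=shot("pics/w6.png"); to([.4,-.25,.46],10)
E
```

```text
t 26.9 pos [0.607  0.0255 0.4726] F [ 0.  -0.4  0.2] op 0.0604 g 0.0
rack x -0.1393 y 0.0007 z 0.4726  Fx 0.1 Fy -0.4
row 140 bar 311 328
row 150 bar 305 333
row 180 bar 343 370
brown [ 457  153   51   38 1031] [484.9 169.7] [ 0.656  -0.0873  0.238 ]
brown [ 296  157   47   75 2940] [319. 196.] [0.654  0.0185 0.238 ]
brown [452 182  41  25 470] [470.9 193.2] [ 0.6424 -0.0783  0.238 ]
inc [-0.838  1.507  0.059] [ 0.     -0.0005 -0.0995]
```

Medium and large blocks sit adjacent (75 px is about 48 mm). Now the small one.

>>> arm_command(
  increments=[
    [-0.15,0.25,0,0,0,0],
    [-0.3,0.5,0,0,0,-0.025],
    [-0.45,0.7,0,0,0,-0.05],
    [-0.6,0.85,0,0,0,-0.075],
    [-0.75,1,0,0,0,-0.1],
  ],
)

```text
t: 27.58
tool_pos: [0.4308, -0.1533, 0.4714]
orientation: [3.129, 0.279, 0.0]
force: [-0.5, -0.1, 1.2]
opening: 0.0602
gripper_force: 0.0
```

```bash
python3 - <<'E'
from h import *
class A: pass
c=read_camera("scene"); print("decoy top",ray(c,250+303/3.33,160+35/3.33,.188)); st(); to([.40,-.245,.44],11)
E
```

```text
decoy top [ 0.31208928 -0.19475466  0.188     ]
t 27.62 pos [ 0.4284 -0.1553  0.4716] F [ 2.  -3.5  1. ] op 0.0601 g 0.0
inc [-0.22   0.415  0.159] [ 0.0005  0.0007 -0.0035]
```

>>> arm_command(
  increments=[
    [-0.06,0.12,0.05,0,0,-0.003],
    [-0.12,0.24,0.1,0,0,-0.003],
    [-0.18,0.36,0.15,0,0,-0.003],
    [-0.21,0.41,0.15,0,0,-0.003],
    [-0.21,0.41,0.15,0,0,-0.003],
  ],
)

```text
t: 28.25
tool_pos: [0.4046, -0.2407, 0.4415]
orientation: [-3.128, -0.289, -0.0]
force: [0.5, 1.1, 0.6]
opening: 0.0602
gripper_force: 0.0
```

>>> arm_command(
  increments=[
    [0,0,0,0,0,0],
    [0,0,0,0,0,0],
    [0,0,0,0,0,0],
    [0,0,0,0,0,0],
    [0,0,0,0,0,0],
  ],
  fingers=-0.6,
)

```text
t: 28.88
tool_pos: [0.4045, -0.2401, 0.4412]
orientation: [-3.128, -0.291, -0.0]
force: [0.1, -0.3, 0.1]
opening: 0.0742
gripper_force: 0.0
```

```bash
python3 - <<'E'
from h import *
import cv2
s=st()
w=read_camera("wrist"); im=w["image"][:,:,::-1].copy(); cv2.imwrite("pics/w7.png",im); h=cv2.cvtColor(im,cv2.COLOR_BGR2HSV)
m=((h[...,0]<14)&(h[...,1]>110)&(h[...,2]>88)).astype(np.uint8); k,l,q,c=cv2.connectedComponentsWithStats(m)
for i in range(1,k):
    if q[i,4]>150:
        cn,_=cv2.findContours((l==i).astype(np.uint8),0,2); b=cv2.boxPoints(cv2.minAreaRect(cn[0]))
        P=np.array([ray(w,*p,.138) for p in b]); e=np.diff(P[:3],axis=0)
        print(q[i],c[i].round(1),ray(w,*c[i],.138).round(4),P.mean(0).round(4),np.linalg.norm(e,axis=1).round(4),[round(np.degrees(np.arctan2(x[1],x[0])),1) for x in e])
to([.4613,-.2713,.37],11)
E
```

```text
t 28.88 pos [ 0.4045 -0.2401  0.4412] F [ 0.1 -0.3  0.1] op 0.0742 g 0.0
[261   0  85  54 284] [303.6  32.6] [ 0.5606 -0.1995  0.138 ] [ 0.5642 -0.1984  0.138 ] [0.0617 0.0349] [np.float64(-79.4), np.float64(-168.2)]
[ 289    0   44   36 1118] [309.4  15.2] [ 0.5727 -0.2018  0.138 ] [ 0.5712 -0.2029  0.138 ] [0.0316 0.0227] [np.float64(-79.4), np.float64(-168.8)]
[346 169  44  30 965] [365.9 183.3] [ 0.4602 -0.2702  0.138 ] [ 0.4604 -0.2717  0.138 ] [0.0367 0.023 ] [np.float64(-75.9), np.float64(-162.6)]
[256 308  19  20 250] [265.1 317.7] [ 0.3213 -0.2047  0.138 ] [ 0.3211 -0.2047  0.138 ] [0.0167 0.0147] [np.float64(-8.7), np.float64(-99.7)]
inc [0.25  0.206 0.356] [-0.      0.     -0.0021]
```

>>> arm_command(
  increments=[
    [0.06,0.05,0.08,0,0,-0.005],
    [0.12,0.1,0.16,0,0,-0.01],
    [0.18,0.15,0.25,0,0,-0.013],
    [0.246,0.203,0.35,0,0,-0.013],
    [0.246,0.203,0.35,0,0,-0.013],
  ],
)

```text
t: 29.55
tool_pos: [0.4602, -0.2709, 0.3691]
orientation: [-3.119, -0.354, 0.005]
force: [0.2, 0.2, 0.5]
opening: 0.0742
gripper_force: 0.0
```

>>> arm_command(
  increments=[
    [0,0,0.1,0,0,0],
    [0,0,0.2,0,0,0],
    [0,0,0.3,0,0,0],
    [0,0,0.38,0,0,0],
    [0,0,0.39,0,0,0],
  ],
)

```text
t: 30.18
tool_pos: [0.4596, -0.2705, 0.2913]
orientation: [-3.119, -0.354, 0.004]
force: [-0.4, -1.2, -0.8]
opening: 0.074
gripper_force: 0.0
```

```bash
python3 -c "
from h import *
st(); to([.4603,-.271,.291],13); shot('pics/w8.png')"
```

```text
t 30.18 pos [ 0.4596 -0.2705  0.2913] F [-0.4 -1.2 -0.8] op 0.074 g 0.0
inc [0.003 0.003 0.001] [-0.0007  0.0006 -0.0002]
brown [173   0 136  66 642] [246.   40.7] [ 0.5388 -0.2459  0.238 ]
brown [ 225    0   62   36 1316] [251.6  14.7] [ 0.5409 -0.2461  0.238 ]
brown [273   0  18  14 169] [280.3   5.7] [ 0.5421 -0.2484  0.238 ]
brown [309 253  25  16 384] [320.9 260.5] [ 0.5202 -0.2571  0.238 ]
brown [ 279  299   85   43 3277] [322.1 320. ] [ 0.5135 -0.2588  0.238 ]
```

>>> arm_command(
  increments=[
    [0.003,0.003,0,0,0,0],
    [0.003,0.003,0,0,0,0],
    [0.003,0.003,0,0,0,0],
    [0.003,0.003,0,0,0,0],
    [0.003,0.003,0,0,0,0],
  ],
  fingers=1,
)

```text
t: 30.85
tool_pos: [0.4611, -0.2715, 0.2934]
orientation: [3.121, 0.355, 0.0]
force: [0.1, -0.4, 0.7]
opening: 0.0376
gripper_force: 39.9
```

>>> arm_command(
  increments=[
    [0,0,0,0,0,0],
    [0,0,0,0,0,0],
    [0,0,0,0,0,0],
    [0,0,0,0,0,0],
    [0,0,0,0,0,0],
  ],
)

```text
t: 31.48
tool_pos: [0.4611, -0.2715, 0.2933]
orientation: [3.121, 0.355, 0.0]
force: [0.3, 1.1, 4.0]
opening: 0.0376
gripper_force: 39.9
```

```bash
python3 -c "
from h import *
st(); to([*(O-u*.215+v*.0007),.405],-8)"
```

```text
t 31.48 pos [ 0.4611 -0.2715  0.2933] F [0.3 1.1 4. ] op 0.0376 g 39.9
inc [ 0.691 -1.419 -0.558] [ 0.000e+00 -1.000e-04  1.165e-01]
```

>>> arm_command(
  increments=[
    [0,0,-0.25,0,0,0],
    [0.03,-0.05,-0.5,0,0,0],
    [0.12,-0.27,-0.57,0,0,0.03],
    [0.25,-0.52,-0.57,0,0,0.06],
    [0.37,-0.77,-0.57,0,0,0.09],
  ],
)

```text
t: 32.1
tool_pos: [0.4986, -0.1034, 0.4068]
orientation: [-3.14, 0.095, 0.0]
force: [0.6, 0.7, -1.2]
opening: 0.038
gripper_force: 39.9
```

```bash
python3 -c "
from h import *
st(); to([*(O-u*.22+v*.0007),.407],-8)"
```

```text
t 32.1 pos [ 0.4986 -0.1034  0.4068] F [ 0.6  0.7 -1.2] op 0.038 g 39.9
inc [ 0.1   -0.708 -0.001] [0.     0.0001 0.0252]
```

>>> arm_command(
  increments=[
    [0.02,-0.2,0,0,0,0.01],
    [0.05,-0.4,0,0,0,0.02],
    [0.08,-0.6,0,0,0,0.025],
    [0.1,-0.7,0,0,0,0.025],
    [0.1,-0.7,0,0,0,0.025],
  ],
)

```text
t: 32.72
tool_pos: [0.5264, 0.035, 0.4063]
orientation: [-3.135, 0.208, 0.002]
force: [-0.8, 0.3, -0.3]
opening: 0.0378
gripper_force: 39.9
```

>>> arm_command(
  increments=[
    [0,0,0,0,0,0],
    [0,0,0,0,0,0],
    [0,0,0,0,0,0],
    [0,0,0,0,0,0],
    [0,0,0,0,0,0],
  ],
)

```text
t: 33.35
tool_pos: [0.5265, 0.0336, 0.4072]
orientation: [-3.134, 0.213, -0.0]
force: [0.0, -0.7, -0.8]
opening: 0.0379
gripper_force: 39.9
```

```bash
python3 -c "
from h import *
rk(); to([*(O-u*.22+v*.0007),.407],-8); shot('pics/w9.png')"
```

```text
t 33.35 pos [0.5265 0.0336 0.4072] F [ 0.  -0.7 -0.8] op 0.0379 g 39.9
rack x -0.2202 y -0.0024 z 0.4072  Fx 0.1 Fy -0.7
inc [ 0.001 -0.016  0.001] [-0.     -0.      0.0013]
row 140 bar 304 324
row 150 bar 303 324
row 160 bar 304 324
row 170 bar 303 311
brown [ 274    0   78   74 5302] [312.6  37.1] [0.6437 0.0197 0.238 ]
brown [ 478   59   86   85 3533] [520.2  99.2] [ 0.6094 -0.0626  0.238 ]
brown [306 254  26  17 436] [318.6 262. ] [0.5502 0.0301 0.238 ]
brown [ 277  299   84   44 3368] [319.4 320.6] [0.5199 0.0338 0.238 ]
```

>>> arm_command(
  increments=[
    [0.02,-0.016,0,0,0,0.001],
    [0.08,-0.016,0,0,0,0.001],
    [0.14,-0.016,0,0,0,0.001],
    [0.2,-0.016,0,0,0,0.001],
    [0.2,-0.016,0,0,0,0.001],
  ],
)

```text
t: 34.02
tool_pos: [0.5674, 0.0314, 0.4068]
orientation: [3.134, -0.217, -0.001]
force: [0.1, 0.3, -2.0]
opening: 0.0376
gripper_force: 39.9
```

```bash
python3 -c "
from h import *
rk(); to([*(O-u*.133+v*.0007),.407],-8)"
```

```text
t 34.02 pos [0.5674 0.0314 0.4068] F [ 0.1  0.3 -2. ] op 0.0376 g 39.9
rack x -0.1794 y 0.0011 z 0.4068  Fx 0.0 Fy 0.3
inc [ 0.232  0.002 -0.001] [0.     0.0002 0.0004]
```

>>> arm_command(
  increments=[
    [0.05,0.002,0,0,0,0],
    [0.1,0.002,0,0,0,0],
    [0.15,0.002,0,0,0,0],
    [0.2,0.002,0,0,0,0],
    [0.23,0.002,0,0,0,0],
  ],
)

```text
t: 34.65
tool_pos: [0.6127, 0.0248, 0.407]
orientation: [-3.134, 0.217, 0.0]
force: [-0.5, 0.3, -1.5]
opening: 0.0376
gripper_force: 39.9
```

>>> arm_command(
  increments=[
    [0,0,0,0,0,0],
    [0,0,0.02,0,0,0],
    [0,0,0.04,0,0,0],
    [0,0,0.06,0,0,0],
    [0,0,0.067,0,0,0],
  ],
)

```text
t: 35.28
tool_pos: [0.6119, 0.0249, 0.3932]
orientation: [-3.134, 0.217, 0.001]
force: [-2.2, -0.1, 6.0]
opening: 0.0379
gripper_force: 39.9
```

```bash
python3 -c "
from h import *
rk()"
```

```text
t 35.27 pos [0.6119 0.0249 0.3932] F [-2.2 -0.1  6. ] op 0.0379 g 39.9
rack x -0.1345 y 0.0008 z 0.3932  Fx -2.2 Fy -0.4
```

>>> arm_command(
  increments=[
    [0,0,-0.003,0,0,0],
    [0.01,0,-0.003,0,0,0],
    [0.02,0,-0.003,0,0,0],
    [0.03,0,-0.003,0,0,0],
    [0.03,0,-0.003,0,0,0],
  ],
)

```text
t: 35.9
tool_pos: [0.6182, 0.024, 0.3943]
orientation: [-3.134, 0.217, 0.0]
force: [1.2, -0.1, -0.7]
opening: 0.0376
gripper_force: 39.9
```

>>> arm_command(
  increments=[
    [0.01,0,0,0,0,0],
    [0.015,0,0,0,0,0],
    [0.015,0,0,0,0,0],
    [0.015,0,0,0,0,0],
    [0.015,0,0,0,0,0],
  ],
)

```text
t: 36.52
tool_pos: [0.6206, 0.0236, 0.3943]
orientation: [3.134, -0.217, -0.003]
force: [-5.2, 0.1, 1.6]
opening: 0.038
gripper_force: 39.9
```

```bash
python3 -c "
from h import *
rk()"
```

```text
t 36.52 pos [0.6206 0.0236 0.3943] F [-5.2  0.1  1.6] op 0.038 g 39.9
rack x -0.1256 y 0.0007 z 0.3943  Fx -5.2 Fy -0.7
```

>>> arm_command(
  increments=[
    [0.005,0,0,0,0,0],
    [0.009,0,0,0,0,0],
    [0.009,0,0,0,0,0],
    [0.009,0,0,0,0,0],
    [0.009,0,0,0,0,0],
  ],
)

```text
t: 37.15
tool_pos: [0.6222, 0.0234, 0.3943]
orientation: [3.134, -0.217, -0.004]
force: [-6.9, -0.4, 1.2]
opening: 0.0377
gripper_force: 39.9
```

>>> arm_command(
  increments=[
    [0.004,0,0,0,0,0],
    [0.004,0,0,0,0,0],
    [0.004,0,0,0,0,0],
    [0.004,0,0.002,0,0,0],
    [0.004,0,0.002,0,0,0],
  ],
)

```text
t: 37.78
tool_pos: [0.6229, 0.0234, 0.3939]
orientation: [3.134, -0.217, -0.004]
force: [-7.7, -0.0, 2.0]
opening: 0.0374
gripper_force: 39.9
```

>>> arm_command(
  increments=[
    [0,0,0,0,0,0],
    [0,0,0,0,0,0],
    [0,0,0,0,0,0],
    [0,0,0,0,0,0],
    [0,0,-0.05,0,0,0],
  ],
  fingers=-0.3,
)

```text
t: 38.4
tool_pos: [0.6233, 0.0233, 0.4033]
orientation: [3.134, -0.217, -0.003]
force: [-0.3, 0.2, 0.1]
opening: 0.0602
gripper_force: 0.0
```

>>> arm_command(
  increments=[
    [0,0,-0.15,0,0,0],
    [0,0,-0.3,0,0,0],
    [-0.1,0,-0.4,0,0,0],
    [-0.2,0,-0.45,0,0,0],
    [-0.2,0,-0.45,0,0,0],
  ],
)

```text
t: 39.02
tool_pos: [0.5835, 0.029, 0.4965]
orientation: [-3.134, 0.216, -0.006]
force: [-0.2, -0.2, -0.7]
opening: 0.0604
gripper_force: 0.0
```

>>> arm_command(
  increments=[
    [0,0,0,0,0,0],
    [0,0,0,0,0,0],
    [0,0,0,0,0,0],
    [0,0,0,0,0,0],
    [0,0,0,0,0,0],
  ],
)

```text
t: 39.65
tool_pos: [0.584, 0.0288, 0.4938]
orientation: [-3.134, 0.217, 0.001]
force: [-0.8, 0.8, -0.1]
opening: 0.0604
gripper_force: 0.0
```

```bash
python3 - <<'E'
from h import *
import cv2
rk(); w=shot("pics/w10.png")
im=cv2.imread("pics/w10.png"); h=cv2.cvtColor(im,cv2.COLOR_BGR2HSV); m=((h[...,0]<14)&(h[...,1]>110)&(h[...,2]>88))
prev=None
for r in range(100,340):  # width profile of the stacked block tops
    q=np.where(m[r,270:370])[0]
    if len(q)>8 and r%6==0: a,b=ray(w,270+q[0],r,.238),ray(w,271+q[-1],r,.238); mid=(a+b)[:2]/2-O; print(r,"w %.1f x %.1f y %.1f mm"%(np.linalg.norm(a-b)*1e3,mid@u*1e3,mid@v*1e3))
E
```

```text
t 39.65 pos [0.584  0.0288 0.4938] F [-0.8  0.8 -0.1] op 0.0604 g 0.0
rack x -0.1626 y 0.0008 z 0.4938  Fx -0.9 Fy 0.6
row 140 bar 275 276
row 180 bar 355 359
row 190 bar 369 370
row 200 bar 369 370
brown [ 293  120   52  105 4220] [318.8 176. ] [0.6417 0.0204 0.238 ]
brown [451 146  49  32 893] [473.8 161. ] [ 0.637  -0.0865  0.238 ]
120 w 21.3 x -67.7 y 0.4 mm
126 w 22.8 x -71.4 y 0.4 mm
132 w 22.9 x -75.2 y 0.4 mm
138 w 23.0 x -79.1 y 0.4 mm
144 w 23.1 x -83.0 y 0.4 mm
150 w 23.2 x -86.9 y 0.4 mm
156 w 25.3 x -90.8 y 0.0 mm
162 w 29.6 x -94.8 y -0.0 mm
168 w 29.0 x -98.8 y 0.3 mm
174 w 29.2 x -102.9 y -0.4 mm
180 w 30.7 x -107.0 y -0.4 mm
186 w 30.1 x -111.1 y 0.7 mm
198 w 36.8 x -119.5 y 0.3 mm
204 w 36.3 x -123.8 y -0.1 mm
210 w 37.1 x -128.1 y 0.3 mm
216 w 36.6 x -132.4 y -0.1 mm
222 w 36.1 x -136.8 y 0.3 mm
```

The stack of block tops is gapless, about 71 mm long, centred on the bar and straight. The robot is clear. Handing in.

```bash
python3 -c "
from plant import *
print(close_job())"
```

```text
the job is handed in; nothing more can be done
None
```

All three shelves are hung nested on the hook (large, medium, small), each pushed until the pad gave an estimated 3–4 mm (6–8 N), with the robot clear at about 40 s; my first grip on the large was too high, so I set it down and regripped it, and I judged level only from the gapless, straight block tops.

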